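# Remake a vacuum manifold coupling, hand-tight then wrenched

## Task

Pull the vacuum manifold's round black knob straight up until it clicks into its out position, then turn the hexagonal brass nut clockwise with the fingers until it is snug. With the open-ended wrench, not the fingers, tighten it about 30 degrees more, and lay the wrench back across its rest. Last, push the knob down fully home, without disturbing the tip box, tube rack or bottle.

Things in the scene. Friction and masses are not known exactly. Their poses are not given: they have to be found in the camera images.
- manifold: Fixed aluminium block 100 x 330 x 50 mm high; origin at the centre of its underside, y along its length, -x side towards the robot. On its flat top, 50 mm above the bench, stand in a row at x = 0, y = -120, -40, 40 and 120 mm, in any order: hexagonal nut, two round caps, black knob. The air above 50 mm is clear over its -x half.
- nut_center (a point): Centre of the hexagonal brass nut on its upright axis, 112 mm above the bench: 44 mm across flats, 51 across corners, 24 high. y is square to one pair of flats, x points to a corner; the same every 60 degrees. On top a 6 mm chamfer cone, then a 14 mm thick hose stub up to 38 mm above this point. Below it a slim neck (38 mm across for 5 mm, then 28) leaves room for fingertips.
- nut: The same nut as a body; origin at the centre of its underside, 100 mm above the bench, on the same axes as nut_center.
- nut_run (a joint): How far the nut has been run down by hand, rad, growing clockwise seen from above; starts between 0 and 0.45 and comes to its snug stop at 1.3. Needs about 0.15 N m forwards, 0.45 backwards.
- nut_torque (a joint): How far the nut has been tightened beyond snug, rad, clockwise from above: 0 until the wrench (or a hard twist at the snug stop) moves it against 1.0 N m. 30 degrees is 0.52. Stays where it is left. Fingers may not be on the nut once this is over 0.2; over 0.8 is over-tight.
- knob_slide (a joint): Height of the black pull knob above home, m: 0 fully home, 0.022 fully out. A detent pushes it to whichever end is nearer; it takes 3 to 4 N to leave either end.
- knob_center (a point): Centre of the black knob's round head, 40 mm across and 18 mm high, 109 mm above the bench when home and 131 mm when out; its upright stem is 12 mm thick with 20 mm free below the head when home, above a 40 mm thick tower.
- cap_a_center (a point): Centre of one round knurled brass cap, 44 mm across and 26 mm high, top 121 mm above the bench, fixed; leave it alone.
- cap_b_center (a point): Centre of the other round knurled brass cap, the same.
- wrench_grip (a point): Mid-handle point of the open-ended steel wrench, half-way through its 16 mm thickness, near its centre of mass: where to grip. x points to the jaw, z out of its upper face. The handle is 22 mm wide and reaches from 99 mm behind (rounded end 32 mm wide) to 61 mm ahead; head 72 mm wide, ends 123 mm ahead. Starts flat on its rest, this point 34 mm above the bench. 0.2 to 0.4 kg.
- wrench_jaw (a point): Centre of the wrench's open jaw, 105 mm ahead of wrench_grip along x, where the nut's centre goes. The jaw is 47.5 mm wide between two parallel prongs 12 mm thick, open to the front, above and below; its floor is 28 mm behind this point. The wrench can be lowered over the nut from above; fitted it has about 0.15 rad of play either way.
- wrench: The wrench as a body; origin at the underside below wrench_grip, same axes.
- rest_top (a point): Centre of the wrench rest (fixed grey base 200 x 90 x 6 mm with two rubber bars across it), at the height of the bars' tops, 26 mm above the bench. The bars run along y and stand at x = -58 and +50 mm, 12 mm wide, so fingers fit between them. Resting flat, the wrench's wrench_grip lies 8 mm above this point.
- tip_box: Yellow pipette-tip box 120 x 84 x 54 mm high, loose; origin at the centre of its underside. Bystander.
- tube_rack: Green tube rack 70 x 150 x 40 mm high with its tubes, loose; origin at the centre of its underside. Bystander.
- reagent: Reagent bottle 72 mm across and 130 mm high, loose, beyond the manifold; origin at the centre of its underside. Bystander.
Mind the look-alikes: they are no part of the job. Of the things that look like the part that bears rest_top, the smaller one is meant. There is more than one size of the wrench; the job needs the larger.

How it is judged:
By the outcome, as a careful person would: the job done as asked, in the order asked, and still so for the second after the job is handed in, with the robot touching nothing.
It also fails if it takes over 72 s, if anything falls off the work surface, if the arm or the gripper's body presses on something with over 40 N, if the wrist force passes 120 N, or if a joint passes its speed limit or range.

## Robot

A 7-joint arm with a two-finger parallel gripper is mounted at the origin on the work surface. World frame = base frame: x ahead of the robot, y to its left, z up, the work surface at z = 0. Lengths are in m, angles in rad, forces in N, time in s.
With the tool pointing down it reaches from about 0.375 to 0.925 m from the base axis. Payload 3.1 kg.
Tool frame: the origin (TCP) lies between the finger pads; the fingertips stand ahead of it and the grasp point (between the pads) lies 8 mm behind it (tcp_to_tips is the z of the fingertips in the tool frame, in m); z points along the fingers, y is the line along which they close (so a half turn about z gives the same grasp; the last joint's range is limited). The gripper opens to 85 mm and grips with 20 to 120 N. Pads are 22 mm wide; open, the fingers measure 114 mm over their backs; the gripper's body (76 mm by 85 mm) begins 54 mm behind the grasp point. The pads swing forward as they close: fully open they stand 13 mm farther back than shut.
Start: joints at [-1.386, 0.383, 0.044, 1.598, -0.018, 1.161, -0.05], TCP at [0.181, 0.624, 0.205] pointing down, gripper open.
Joint ranges: [-2.61, 2.61], [-0.41, 2.15], [-1.48, 1.57], [0, 2.5], [-1.57, 4.71], [0.05, 1.97], [-2.85, 2.85]. Speed limits (rad/s): [2.79, 2.79, 3.14, 3.14, 3.14, 3.14, 3.14].

## Interface

Orientations are given as a unit quaternion [w, x, y, z].
In Python, from rig import * gives the robot as it stands.
- The arm moves only by the shell command python3 -m pendant 'ROWS' [OPENING] [FORCE]. ROWS is JSON, a list of rows, each a list of 4 numbers: the shift along the tool's x, y, z normalised to -1 to 1, where 1 is 500 mm, then the turn about the tool's z normalised to -1 to 1, where 1 is 45 degrees. A call has 1 to 12 rows; each row is the pose to reach, as a shift and turn from the pose commanded when the call began, along the tool's axes at that moment; what a row does not reach only later rows make up. A row lasts 1/8 s, in which the tool goes at most 62.5 mm and 10.7 degrees, less where a joint would pass 70% of its speed; a pose out of reach is approached as far as the arm can. A call with a number of a shift or a turn outside -1 to 1 is refused whole. A call with a gripper value outside its range is refused whole. OPENING is the finger opening in mm, from 0 to 85.4, set as the call begins (- or left out, the last holds). The fingers move at their own pace and stop on an object; FORCE is the grip in N (left out, the last holds). Time passes only in rows, so rows that repeat a pose let the fingers close. It gives the time, the measured TCP pose, the force, the opening and the grip force at its end, in the units of the state.
- get_obs(): the state, without advancing time (a new reading comes with each control period).
- camera(name): name is "side" or "top" or "wrist"; returns a dict with "pixels" (384x512x3 uint8, red, green, blue), "depth" (384x512 float32, m along the optical axis (not along the pixel's ray), 0 where there is no reading), "fx", "fy", "cx", "cy" (pixels), "R" (3x3) and "t" (3): a world point X has camera coordinates R X + t. Camera axes: x right, y down, z forward; pixel columns grow to the right and rows downward; lengths in m; the calibration is good to about 2 mm. A picture is of the moment at which its call begins.
- sign_off(): hands the job in; it is judged then, once.
Trained networks look in a picture, given as the dict that the camera call returned (one of the last four; its "shot" number tells which), for a name from the list of things; names that differ only in an ending like _2 or _b are one class to them, and where a whole thing is asked for, a point or a joint stands for the part that bears it (a point fixed in the world has none). Each returns a list of dicts, best first, with "p" (0 to 1); they miss things now and then, are a little off and sometimes report something else, mostly with a low value. They report only what shows in the picture. A call takes as long as a camera call. They do not tell look-alikes from the thing itself.
- silhouettes(picture, query): "mask" (384x512 bool, what is visible of it) and "position" ([column, row] in pixels, amid what is visible of it).
The state is a dict: "clock": time; "qpos": joint angles; "joint_velocities": joint speeds; "effort": joint torques, N m; "tool_pos": TCP position; "tcp_rot": TCP orientation; "force": force on the tool from outside, world axes, zero at the start; "moment": the same for the moment, N m; "grip_width": finger opening in m; "gripper_force": force on a finger pad.
Only numpy, scipy, OpenCV 4.12 (cv2) and the standard library are available. Lean on these libraries where they do the work, as an engineer would, in place of code of your own. Each camera call takes 0.05 s, during which the arm holds its last target. There are 200 camera calls.

## Working session

There is one attempt and no reset: what is moved stays moved. The work goes in short steps, Python scripts to look and compute and a shell command to move; the robot and the scene stay as the last step left them, time stands still between calls to the robot, and variables do not carry over. Pictures are saved under pics/ and viewed, at most 10 in all, crops included, and the job is handed in when it is done.

```bash
ls; mkdir -p pics; cat > h.py <<'E'
from rig import *
import numpy as np, cv2
def w(p,uv,d): # pixel+depth->world
    c=np.array([(uv[0]-p["cx"])/p["fx"]*d,(uv[1]-p["cy"])/p["fy"]*d,d]); return p["R"].T@(c-p["t"])
def cloud(p):
    v,u=np.mgrid[:384,:512]; d=p["depth"]
    c=np.stack([(u-p["cx"])/p["fx"]*d,(v-p["cy"])/p["fy"]*d,d],-1); return (c-np.array(p["t"]))@np.array(p["R"])
def save(p,n): cv2.imwrite("pics/"+n,cv2.cvtColor(p["pixels"],cv2.COLOR_RGB2BGR))
E
python3 - <<'E'
from h import *
o=get_obs();print({k:np.round(v,3) for k,v in o.items()})
p=camera("top");s=camera("side")
im=np.hstack([p["pixels"],s["pixels"]]);cv2.imwrite("pics/a.png",cv2.cvtColor(p["pixels"],cv2.COLOR_RGB2BGR));save(s,"b.png")
C=cloud(p)
for q in ["manifold","nut","knob_slide","cap_a_center","wrench","rest_top","tip_box","tube_rack","reagent"]:
    try:
        for r in silhouettes(p,q)[:4]:
            m=r["mask"]&(p["depth"]>0);X=C[m]
            print(q,round(r["p"],2),np.round(r["position"]),m.sum(),np.round(np.median(X,0),3),"top",np.round(np.percentile(X[:,2],95),3))
    except Exception as e: print(q,e)
E
```

```text
pics
{'clock': np.float64(0.0), 'qpos': array([-1.386,  0.384,  0.044,  1.6  , -0.018,  1.161, -0.05 ]), 'joint_velocities': array([ 0.   ,  0.   , -0.001,  0.001,  0.   ,  0.   ,  0.   ]), 'effort': array([ 0.0000e+00, -4.3346e+01,  1.0250e+00, -2.4951e+01,  1.1000e-02,
        1.1000e-02,  0.0000e+00]), 'tool_pos': array([0.181, 0.623, 0.204]), 'tcp_rot': array([-0.   ,  0.141,  0.99 , -0.001]), 'force': array([-0.352,  0.373, -0.526]), 'moment': array([ 0.038,  0.02 , -0.057]), 'gripper_force': np.float64(0.0), 'grip_width': np.float64(0.085)}
manifold 0.77 [293. 167.] 2217 [ 0.604 -0.014  0.046] top 0.054
cap_a_center 0.47 [331. 150.] 170 [ 0.631 -0.136  0.116] top 0.123
wrench 0.7 [211. 208.] 486 [0.455 0.306 0.04 ] top 0.046
wrench 0.52 [218. 278.] 200 [0.203 0.279 0.01 ] top 0.016
rest_top 0.81 [204. 222.] 758 [0.404 0.324 0.005] top 0.025
rest_top 0.7 [132. 236.] 2750 [0.346 0.591 0.008] top 0.036
tip_box 0.9 [378. 218.] 850 [ 0.4   -0.313  0.051] top 0.057
tube_rack 0.81 [300. 227.] 808 [ 0.377 -0.028  0.023] top 0.036
tube_rack 0.17 [331. 152.] 160 [ 0.631 -0.137  0.117] top 0.123
reagent 0.61 [273. 122.] 420 [0.756 0.069 0.084] top 0.129
```

```bash
python3 - <<'E'
import cv2,numpy as np
a=cv2.imread("pics/a.png");b=cv2.imread("pics/b.png")
c=cv2.resize(a[90:330,90:410],(800,600),interpolation=cv2.INTER_CUBIC);cv2.imwrite("pics/a2.png",c)
E
```

```text
(no output)
```

View pics/a2.png

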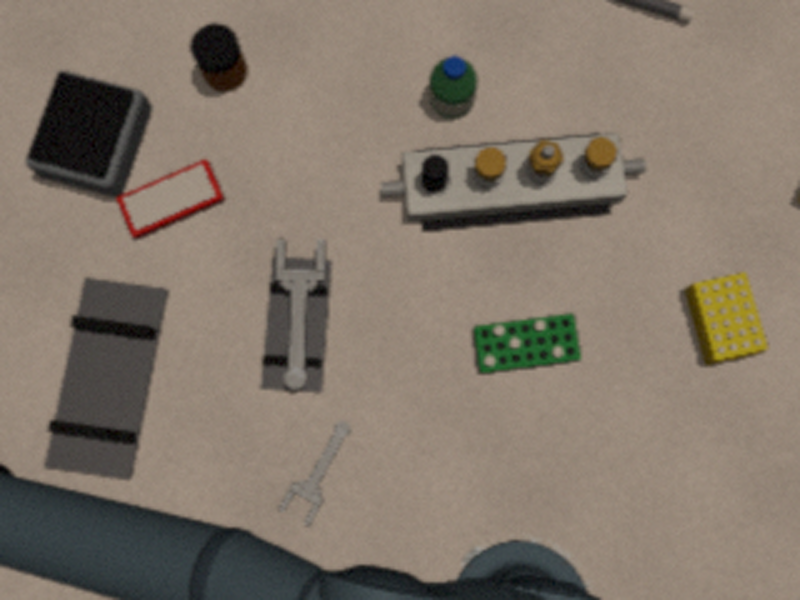

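View pics/b.png

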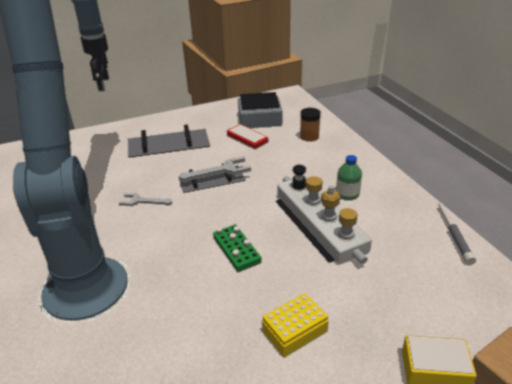

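The top view (crop scale 2.5, offset 90,90) shows the row on the manifold from left to right:
- black knob at full px (264,159)
- cap at (286,155)
- nut with a hose stub at (308,153)
- cap at (330,151)

The look-alikes:
- **Rests:** small at (208,220), large at (132,236). The smaller one fits rest_top.
- **Wrenches:** large on the small rest at (211,208), small flat on the bench at (216,278). The job needs the large one.

The enlarged crop above confirms both choices.

```bash
cat >> h.py <<'E'
def band(C,m,z0,z1): return C[m&(C[...,2]>z0)&(C[...,2]<z1)]
def tool():
    from scipy.spatial.transform import Rotation as Ro
    o=get_obs();q=o["tcp_rot"];return np.array(o["tool_pos"]),Ro.from_quat([q[1],q[2],q[3],q[0]]).as_matrix(),o
E
python3 - <<'E'
from h import *
import rig
p=camera("top");C=cloud(p);ok=p["depth"]>0
print(getattr(rig,'tcp_to_tips',None),[n for n in dir(rig) if not n.startswith('_')])
best=lambda q,i=0:silhouettes(p,q)[i]
m=best("manifold")["mask"]&ok
t=band(C,m,.045,.054);r=cv2.minAreaRect((t[:,:2]*1000).astype(np.float32));print("manifold",r)
box=(C[...,0]>.5)&(C[...,0]<.72)&(C[...,1]>-.25)&(C[...,1]<.25)&ok
hi=(box&(C[...,2]>.085)).astype(np.uint8);n,l,st,_=cv2.connectedComponentsWithStats(hi)
for i in range(1,n):
    if st[i,4]>15:
        x=C[l==i];zt=np.percentile(x[:,2],90);tp=x[x[:,2]>zt-.012]
        print(st[i],np.round(cv2.minEnclosingCircle((tp[:,:2]*1000).astype(np.float32)),0) if 0 else np.round((tp.min(0)+tp.max(0))/2,3),round(zt,3),p["pixels"][l==i].mean(0).round())
wm=(C[...,2]>.031)&(C[...,2]<.06)&(C[...,0]>.3)&(C[...,0]<.6)&(C[...,1]>.22)&(C[...,1]<.4)&ok
x=C[wm];mn=x.mean(0);u=np.linalg.svd(x[:,:2]-mn[:2],full_matrices=0)[2][0];u*=np.sign(u[0])
s=(x[:,:2]-mn[:2])@u;v=(x[:,:2]-mn[:2])@np.array([-u[1],u[0]])
print("wrench",mn,np.degrees(np.arctan2(u[1],u[0])),s.min(),s.max(),v.min(),v.max(),cv2.minAreaRect((x[:,:2]*1000).astype(np.float32)),len(x))
rm=best("rest_top")["mask"]&ok;x=C[rm];x=x[(x[:,2]<.03)];print("rest",cv2.minAreaRect((x[:,:2]*1000).astype(np.float32)))
E
```

```text
0.011 ['PlanningError', 'camera', 'get_obs', 'sign_off', 'silhouettes', 'tcp_to_tips']
manifold ((625.434326171875, -138.15975952148438), (25.117706298828125, 0.0), -96.12356567382812)
[324 145  13  14 139] [ 0.638 -0.138  0.118] 0.122 [115.  88.  43.]
[302 146  14  15 153] [ 0.631 -0.06   0.14 ] 0.138 [101.  81.  47.]
[280 149  13  14 139] [0.626 0.021 0.12 ] 0.123 [116.  89.  44.]
[259 152  11  11  98] [0.622 0.1   0.115] 0.119 [32. 29. 28.]
wrench [0.4360234  0.30492307 0.0402798 ] -2.790201322679956 -0.11608661827629664 0.10282264424107665 -0.036914712235863296 0.03631853547817921 ((429.8954162597656, 303.3112487792969), (72.75362396240234, 220.0614013671875), 89.27751159667969) 473
rest ((350.33465576171875, 592.1242065429688), (133.8899688720703, 285.6623229980469), 79.37333679199219)
```

```bash
python3 -m pendant '[[-0.56,-0.38,0,0.8],[-0.56,-0.38,0,0.8],[-0.56,-0.38,0,0.8],[-0.56,-0.38,0,0.8],[-0.56,-0.38,0,0.8],[-0.56,-0.38,0,0.8],[-0.56,-0.38,0,0.8]]' 70; python3 - <<'E'
from h import *
T,R,o=tool();print(T,R.round(3),o["qpos"])
d=np.array([.605,.06,.27])-T;print(R.T@d/.5,np.degrees(np.arctan2(R[1,1],R[0,1])))
E
```

```text
clock: 1.58
tool_pos: [0.3994, 0.3611, 0.2055]
tcp_rot: [0.0, 0.443, 0.897, 0.0]
force: [-1.1, 0.5, 0.1]
grip_width: 0.0702
gripper_force: 0.0
[0.39940507 0.36109338 0.2054685 ] [[-0.608  0.794  0.001]
 [ 0.794  0.608  0.   ]
 [-0.     0.001 -1.   ]] [-1.08849273  0.17185108  0.3069233   1.8796482  -0.05747538  1.09800878
 -0.10630365]
[-0.72816533 -0.03944346 -0.12877387] 37.434280522040375
```

```bash
python3 -m pendant '[[-0.73,-0.04,-0.13,0.75],[-0.73,-0.04,-0.13,0.75],[-0.73,-0.04,-0.13,0.75],[-0.73,-0.04,-0.13,0.75],[-0.73,-0.04,-0.13,0.75],[-0.73,-0.04,-0.13,0.75],[-0.73,-0.04,-0.13,0.75],[-0.73,-0.04,-0.13,0.75]]'; cat > m.py <<'E'
from h import *
p=camera("wrist");C=cloud(p);ok=p["depth"]>0
import sys
save(p,sys.argv[1])
hi=(ok&(C[...,2]>.095)&(C[...,2]<.16)&(C[...,0]>.5)).astype(np.uint8);n,l,st,_=cv2.connectedComponentsWithStats(hi)
for i in range(1,n):
    if st[i,4]>150:
        x=C[l==i];zt=np.percentile(x[:,2],80);tp=x[abs(x[:,2]-zt)<.004]
        (cx,cy),r=cv2.minEnclosingCircle((tp[:,:2]*1000).astype(np.float32))
        print(st[i],"c",round(cx,1),round(cy,1),"r",round(r,1),"z",round(zt,3),p["pixels"][l==i].mean(0).round())
T,R,o=tool();print(T,R[:,1].round(3),o["qpos"].round(2),o["clock"])
E
python3 m.py w1.png
```

```text
clock: 2.58
tool_pos: [0.6048, 0.0659, 0.2696]
tcp_rot: [-0.001, 0.681, 0.733, 0.0]
force: [-0.1, 0.1, -0.3]
grip_width: 0.0699
gripper_force: 0.0
[257 122  35  36 959] c 624.0 99.7 r 19.5 z 0.119 [31. 30. 29.]
[ 369  153   50   42 1570] c 773.0 66.4 r 16.6 z 0.13 [42. 67. 77.]
[ 254  185   38   41 1182] c 628.8 19.7 r 23.0 z 0.122 [127. 102.  60.]
[ 252  243   39   43 1276] c 633.8 -58.9 r 20.4 z 0.131 [99. 83. 55.]
[253 293  34  34 893] c 638.7 -139.0 r 23.3 z 0.121 [103.  84.  50.]
[0.60439318 0.0667881  0.26936412] [ 0.997  0.075 -0.001] [-0.67  0.29  0.6   1.65 -0.17  1.26  0.04] 2.625
```

View pics/w1.png

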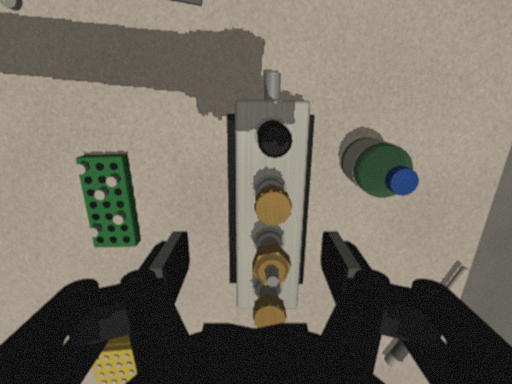

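The wrist view shows the knob at (274,138), a cap at (273,207), the nut with its stub at (271,268) and the last cap at (269,315). Next I move above the knob.

```bash
python3 -m pendant '[[0.063,0.044,0.2,0],[0.063,0.044,0.2,0],[0.063,0.044,0.2,0],[0.063,0.044,0.2,0]]'; cat > g.py <<'E'
from h import *
import sys
a=[float(x) for x in sys.argv[1:]]
T,R,o=tool();d=np.array(a[:3])-T
yaw=np.degrees(np.arctan2(R[1,1],R[0,1]));print("T",T.round(4),"yaw_y",yaw.round(2),"shift",(R.T@d/.5).round(4),"turn",round((((yaw-a[3]+90)%180)-90)/45,3) if len(a)>3 else "","q",o["qpos"].round(2),"F",o["force"].round(1),"M",o["moment"].round(2),"w",o["grip_width"].round(4),o["clock"].round(2))
E
python3 g.py .624 .0997 .098 3.5
```

```text
clock: 3.12
tool_pos: [0.6251, 0.0969, 0.1714]
tcp_rot: [0.0, 0.681, 0.732, 0.001]
force: [0.1, -0.9, 1.3]
grip_width: 0.07
gripper_force: 0.0Traceback (most recent call last):
  File "g.py", line 5, in <module>
    yaw=np.degrees(np.arctan2(R[1,1],R[0,1]));print("T",T.round(4),"yaw_y",yaw.round(2),"shift",(R.T@d/.5).round(4),"turn",round((((yaw-a[3]+90)%180)-90)/45,3) if len(a)>3 else "","q",o["qpos"].round(2),"F",o["force"].round(1),"M",o["moment"].round(2),"w",o["grip_width"].round(4),o["clock"].round(2))
                                                                                                                                                                                                                                                                ^^^^^^^^^^^^^^^^^^^^^
AttributeError: 'float' object has no attribute 'round'
```

```bash
sed -i 's/o\["clock"\].round(2)/o["clock"]/; s/o\["grip_width"\].round(4)/o["grip_width"]/' g.py
python3 -m pendant '[[0.006,0,0.08,0],[0.006,0,0.147,0],[0.006,0,0.147,0],[0.006,0,0.147,0]]'; python3 -m pendant '[[0,0,0,0],[0,0,0,0],[0,0,0,0],[0,0,0,0],[0,0,0,0]]' 30 50; python3 g.py .624 .0997 .098 3.5
```

```text
clock: 3.62
tool_pos: [0.6268, 0.0986, 0.0996]
tcp_rot: [0.001, 0.682, 0.731, 0.002]
force: [0.9, -0.7, 1.0]
grip_width: 0.0699
gripper_force: 0.0
clock: 4.25
tool_pos: [0.6245, 0.0989, 0.0965]
tcp_rot: [-0.0, 0.682, 0.732, -0.0]
force: [0.4, -0.3, -0.5]
grip_width: 0.0297
gripper_force: 0.0
T [0.6245 0.0989 0.0965] yaw_y 4.05 shift [ 0.0017 -0.001  -0.0031] turn 0.012 q [-0.63  0.51  0.53  1.75 -0.3   0.97  0.09] F [ 0.4 -0.3 -0.5] M [-0.01  0.    0.  ] w 0.029671722417967877 4.25
```

```bash
python3 - <<'E'
from h import *
p=camera("wrist");s=camera("side")
a=cv2.resize(p["pixels"][60:384,100:420],(580,590));b=cv2.resize(s["pixels"][130:280,255:400][:,:50+60],(220,300))
im=np.zeros((590,800,3),np.uint8);im[:,:580]=a;im[:300,580:]=b;cv2.imwrite("pics/k.png",im[...,::-1])
E
```

```text
(no output)
```

View pics/k.png

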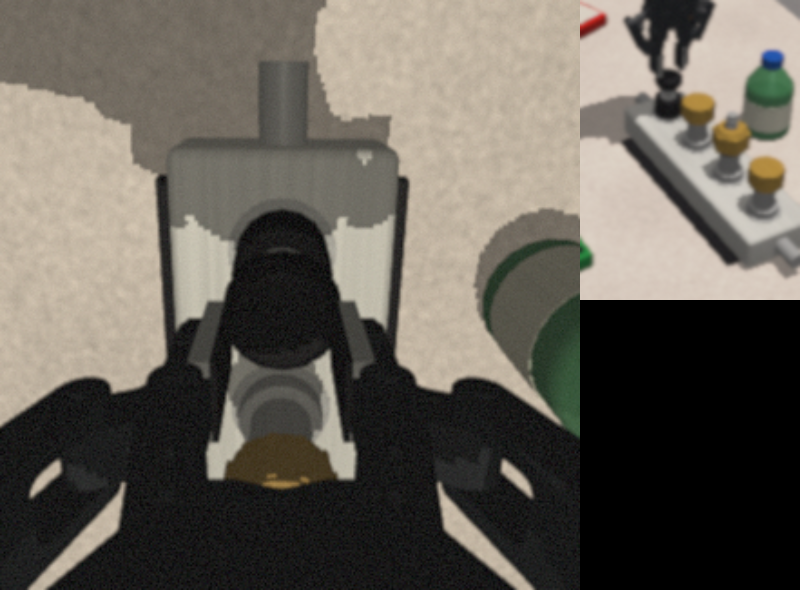

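```bash
python3 - <<'E'
from h import *
for n in ("wrist","top"):
    p=camera(n);C=cloud(p);m=(p["depth"]>0)&(np.hypot(C[...,0]-.624,C[...,1]-.0997)<.021)&(C[...,2]<.16)
    print(n,m.sum(),np.histogram(C[m][:,2],bins=np.arange(.05,.165,.01)))
    for v in range(160,280,10): 
        if n=="wrist": print(v,C[v,255].round(3))
E
```

```text
wrist 5603 (array([ 248,  168,  408,  416,    0,  105, 3110,  121,  270,  329,  412]), array([0.05, 0.06, 0.07, 0.08, 0.09, 0.1 , 0.11, 0.12, 0.13, 0.14, 0.15,
       0.16]))
160 [0.622 0.13  0.05 ]
170 [0.623 0.122 0.05 ]
180 [0.623 0.119 0.07 ]
190 [0.623 0.115 0.08 ]
200 [0.619 0.173 0.266]
210 [0.623 0.116 0.119]
220 [0.624 0.109 0.118]
230 [0.624 0.103 0.118]
240 [0.624 0.097 0.118]
250 [0.625 0.09  0.118]
260 [0.625 0.083 0.117]
270 [0.629 0.039 0.059]
top 0 (array([0, 0, 0, 0, 0, 0, 0, 0, 0, 0, 0]), array([0.05, 0.06, 0.07, 0.08, 0.09, 0.1 , 0.11, 0.12, 0.13, 0.14, 0.15,
       0.16]))
```

```bash
python3 -m pendant '[[0,0,0,0],[0,0,0,0],[0,0,0,0],[0,0,-0.01,0],[0,0,-0.025,0],[0,0,-0.04,0],[0,0,-0.05,0],[0,0,-0.05,0]]' 5 40;  python3 g.py .624 .0997 .098 3.5
python3 - <<'E'
from h import *
for n in ("wrist",):
    p=camera(n);C=cloud(p);m=(p["depth"]>0)&(np.hypot(C[...,0]-.624,C[...,1]-.0997)<.018)&(C[...,2]<.16)
    print(n,m.sum(),np.histogram(C[m][:,2],bins=np.arange(.05,.165,.01))[0])
E
```

```text
clock: 5.45
tool_pos: [0.6252, 0.099, 0.1224]
tcp_rot: [0.0, 0.682, 0.732, 0.001]
force: [-0.0, -0.2, -0.1]
grip_width: 0.0052
gripper_force: 0.0
T [0.6252 0.099  0.1224] yaw_y 4.05 shift [ 0.0015 -0.0023  0.0487] turn 0.012 q [-0.65  0.48  0.54  1.73 -0.28  1.01  0.07] F [-0.  -0.2 -0.1] M [-0.03  0.04  0.  ] w 0.005195958503745492 5.45
wrist 2335 [   0    0   87  205    0    0 1748    5    0   13  277]
```

```bash
python3 - <<'E'
from h import *
T,R,o=tool()
p=camera("wrist");s=camera("side")
def pr(p,X):
    c=np.array(p["R"])@X+p["t"];return np.array([c[0]/c[2]*p["fx"]+p["cx"],c[1]/c[2]*p["fy"]+p["cy"]])
for q in (p,s): 
    print(pr(q,T),pr(q,T+R@[0,0,.011]),pr(q,np.array([.624,.0997,.118])), q["depth"][tuple(pr(q,T).astype(int)[::-1])], (np.array(q["R"])@T+q["t"])[2])
print(-np.array(p["R"]).T@p["t"])
a=p["pixels"].copy();cv2.circle(a,tuple(pr(p,T).astype(int)),3,(255,0,0),1);cv2.circle(a,tuple(pr(p,T+R@[0,0,.011]).astype(int)),3,(0,255,0),1)
b=s["pixels"].copy();
f=cv2.resize(b[130:230,260:360],(400,400),interpolation=2);u=((pr(s,T)-[260,130])*4).astype(int);cv2.circle(f,tuple(u),5,(255,0,0),1)
im=np.zeros((400,800,3),np.uint8);im[:,:400]=cv2.resize(a[184:384,156:356],(400,400));im[:,400:]=f
cv2.imwrite("pics/k2.png",im[...,::-1])
E
```

```text
[255.34827258 221.36385047] [255.31916835 214.83726091] [254.18871267 217.86654252] 0.18675242 0.18351577798616744
[299.04060358 164.6525948 ] [298.95142268 167.89174683] [298.63761337 165.74174792] 1.3826392 1.362715114622572
[0.61912837 0.17303448 0.29117413]
```

View pics/k2.png

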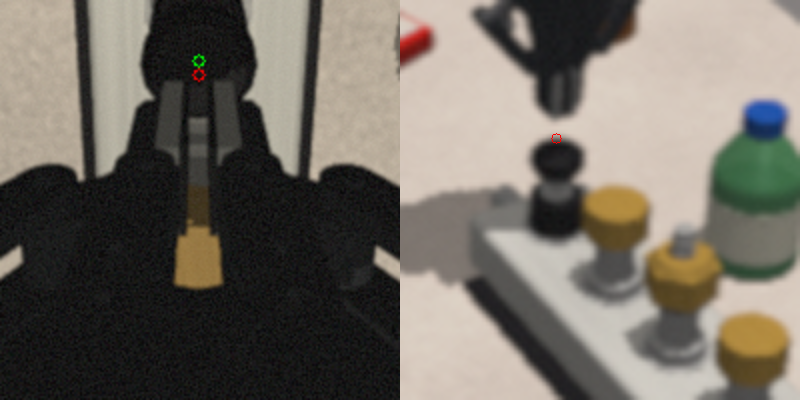

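```bash
python3 - <<'E'
from h import *
T,R,o=tool();print(T)
s=camera("side");C=cloud(s);p=camera("wrist");D=cloud(p)
for v in range(148,166,2): print("side",v,C[v,298].round(3),C[v,300].round(3))
for v in range(225,300,8): print("wrist",v,D[v,242].round(3),D[v,270].round(3))
E
```

```text
[0.62436681 0.09895115 0.12133193]
side 148 [0.614 0.087 0.186] [0.619 0.085 0.186]
side 150 [0.616 0.091 0.177] [0.621 0.089 0.177]
side 152 [0.616 0.089 0.172] [0.62  0.085 0.173]
side 154 [0.614 0.085 0.168] [0.622 0.089 0.164]
side 156 [0.617 0.091 0.158] [0.621 0.087 0.159]
side 158 [0.618 0.093 0.149] [0.622 0.089 0.151]
side 160 [0.614 0.086 0.148] [ 0.728  0.291 -0.001]
side 162 [ 0.716  0.283 -0.002] [ 0.096 -0.917  0.87 ]
side 164 [ 0.712  0.275 -0.004] [0.633 0.109 0.116]
wrist 225 [0.616 0.11  0.153] [0.631 0.111 0.153]
wrist 233 [0.617 0.11  0.162] [0.631 0.111 0.162]
wrist 241 [0.617 0.11  0.17 ] [0.63  0.111 0.171]
wrist 249 [0.618 0.111 0.18 ] [0.63  0.111 0.179]
wrist 257 [0.618 0.11  0.185] [0.63  0.111 0.185]
wrist 265 [0.618 0.111 0.193] [0.629 0.112 0.192]
wrist 273 [0.618 0.111 0.198] [0.629 0.112 0.197]
wrist 281 [0.619 0.107 0.197] [0.629 0.112 0.202]
wrist 289 [0.619 0.102 0.195] [0.619 0.173 0.29 ]
wrist 297 [0.619 0.099 0.195] [0.628 0.11  0.209]
```

The picture shows the closed fingertips in the wrist view near (255,225), and in the side view at about (299,159). They hang above the knob head, around z = 0.147. That is about 37 mm higher than the reported TCP implies, so I'll command that much lower.

```bash
python3 -m pendant '[[0,0,0,0],[0,0,0,0],[0,0,0,0],[0,0,0.05,0],[0,0,0.1,0],[0,0,0.117,0],[0,0,0.117,0],[0,0,0.117,0]]' 70 50;  python3 -m pendant '[[0,0,0,0],[0,0,0,0],[0,0,0,0],[0,0,0,0],[0,0,0,0]]' 30 50; python3 g.py .624 .0997 .063 3.5
```

```text
clock: 6.7
tool_pos: [0.6257, 0.0989, 0.0642]
tcp_rot: [0.001, 0.682, 0.732, 0.001]
force: [1.4, -0.2, -0.1]
grip_width: 0.07
gripper_force: 0.0
clock: 7.32
tool_pos: [0.6251, 0.099, 0.0643]
tcp_rot: [0.0, 0.682, 0.732, 0.0]
force: [-1.7, 0.7, 6.0]
grip_width: 0.0375
gripper_force: 49.7
T [0.6251 0.099  0.0643] yaw_y 4.05 shift [ 0.0015 -0.0021  0.0027] turn 0.012 q [-0.62  0.55  0.51  1.77 -0.33  0.91  0.11] F [-1.7  0.7  6. ] M [-0.02  0.44  0.  ] w 0.037464430333877474 7.325
```

```bash
python3 -m pendant '[[0,0,-0.01,0],[0,0,-0.02,0],[0,0,-0.03,0],[0,0,-0.04,0],[0,0,-0.046,0],[0,0,-0.046,0],[0,0,-0.046,0]]';  python3 -m pendant '[[0,0,0,0],[0,0,0,0],[0,0,0,0],[0,0,-0.08,0],[0,0,-0.16,0],[0,0,-0.16,0]]' 60; python3 m.py w2.png; python3 g.py .6338 -.0592 .3 3.5
```

```text
clock: 8.2
tool_pos: [0.6251, 0.099, 0.0865]
tcp_rot: [0.0, 0.682, 0.732, 0.0]
force: [1.7, -0.4, 1.3]
grip_width: 0.0378
gripper_force: 52.4
clock: 8.95
tool_pos: [0.6278, 0.0989, 0.1704]
tcp_rot: [0.002, 0.682, 0.731, 0.003]
force: [-0.4, -0.1, 0.5]
grip_width: 0.0602
gripper_force: 0.0
[ 225  175   52   52 2082] c 624.1 99.8 r 19.7 z 0.141 [30. 29. 28.]
[ 377  205   70   62 2920] c 772.7 65.8 r 16.6 z 0.13 [45. 71. 80.]
[ 225  246   51   56 2229] c 628.8 19.9 r 23.4 z 0.122 [123.  99.  58.]
[233 317  34  11 237] c 633.1 -41.2 r 13.1 z 0.109 [64. 54. 36.]
[0.62595948 0.09897143 0.16800433] [0.998 0.07  0.004] [-0.66  0.43  0.57  1.7  -0.25  1.09  0.05] 9.0
T [0.626 0.099 0.168] yaw_y 4.03 shift [-0.3164 -0.0057 -0.2643] turn 0.012 q [-0.66  0.43  0.57  1.7  -0.25  1.09  0.05] F [-1.6 -0.2 -0.6] M [ 0.03 -0.02 -0.  ] w 0.05979629659872518 9.0
```

```bash
python3 -m pendant '[[-0.1,0.0,-0.08,0],[-0.2,0.01,-0.1,0],[-0.26,0.01,-0.1,0],[-0.26,0.01,-0.1,0],[-0.26,0.01,-0.1,0],[-0.26,0.01,-0.1,0]]' 62; cat > n.py <<'E'
from h import *
p=camera("wrist");C=cloud(p);ok=p["depth"]>0
r=np.hypot(C[...,0]-.6338,C[...,1]+.0592)
m=ok&(r<.04)&(C[...,2]>.104)&(C[...,2]<.127)
x=C[m][:,:2];h=cv2.convexHull((x*1000).astype(np.float32))[:,0]
c0=np.array([633.8,-59.2])
# fit hexagon: maximise support
from scipy.optimize import minimize
def sup(pts,c,a):
    k=np.radians(a)+np.arange(6)*np.pi/3
    return np.array([np.percentile((pts-c)@[np.cos(t),np.sin(t)],97) for t in k])
best=[(sum((sup(x*1000,c0,a)-22)**2),a) for a in range(-30,30)]
tp=C[m&(C[...,2]>.120)][:,:2]*1000
for pts,n in((x*1000,'all'),(tp,'top')):
    b=min(((sum((sup(pts,c0,a))) ),a) for a in np.arange(-30,30,1));s=sup(pts,c0,b[1]);print(n,len(pts),"normal angle",b,s.round(1))
v,u=np.where(m);im=p["pixels"][v.min()-8:v.max()+8,u.min()-8:u.max()+8];print(u.min()-8,v.min()-8,im.shape)
cv2.imwrite("pics/n.png",cv2.resize(im,None,fx=6,fy=6,interpolation=cv2.INTER_CUBIC)[:600,:800,::-1])
E
python3 n.py;  python3 g.py .6338 -.0592 .2 3.5
```

```text
clock: 9.75
tool_pos: [0.6384, -0.0276, 0.2149]
tcp_rot: [-0.001, 0.68, 0.733, -0.0]
force: [-0.4, -0.6, -0.9]
grip_width: 0.0619
gripper_force: 0.0
all 696 normal angle (np.float64(129.03467059459444), np.int64(-14)) [21.9 21.7 21.1 20.9 21.2 22.2]
top 506 normal angle (np.float64(129.0761492458294), np.int64(-16)) [21.9 21.5 21.  20.9 21.4 22.3]
216 178 (66, 65, 3)
T [ 0.6385 -0.0278  0.2152] yaw_y 4.25 shift [-0.062  -0.014   0.0304] turn 0.017 q [-0.5   0.4   0.62  1.64 -0.25  1.18  0.25] F [-0.3  0.5 -0.2] M [-0.03 -0.01  0.01] w 0.062018817284442425 9.8
```

View pics/n.png

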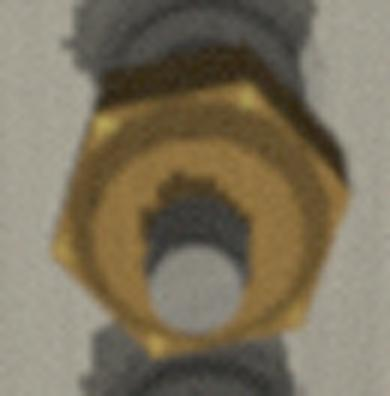

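The crop shows the hexagonal nut with corners at crop px (100,115), (250,95), (345,190), (300,325), (155,350) and (60,250). The flat normals sit at about -16° (+60° k) in the world. I'll grip at tool-y yaw of about +44°.

```bash
python3 -m pendant '[[-0.062,-0.014,0,-0.2],[-0.062,-0.014,0.02,-0.4],[-0.062,-0.014,0.06,-0.6],[-0.062,-0.014,0.1,-0.8],[-0.062,-0.014,0.1,-0.89],[-0.062,-0.014,0.1,-0.89],[-0.062,-0.014,0.1,-0.89]]'; python3 g.py .6338 -.0592 .066 44.5
```

```text
clock: 10.68
tool_pos: [0.6344, -0.0611, 0.1664]
tcp_rot: [0.0, 0.39, 0.921, 0.0]
force: [-0.2, 0.4, -0.0]
grip_width: 0.0621
gripper_force: 0.0
T [ 0.6344 -0.0611  0.1664] yaw_y 44.11 shift [0.0036 0.0016 0.2008] turn -0.009 q [-0.34  0.42  0.48  1.69 -0.22  1.09  0.97] F [-0.2  0.4 -0. ] M [ 0.03 -0.01 -0.03] w 0.06214513965603774 10.675
```

```bash
python3 -m pendant '[[0.004,0.002,0.08,0],[0.004,0.002,0.16,0],[0.004,0.002,0.2,0],[0.004,0.002,0.2,0],[0.004,0.002,0.2,0]]' && python3 -m pendant '[[0,0,0,0],[0,0,0,0],[0,0,0,0],[0,0,0,0]]' 35 45; python3 g.py .6338 -.0592 .066 44.5
```

```text
clock: 11.3
tool_pos: [0.635, -0.0601, 0.0678]
tcp_rot: [0.001, 0.39, 0.921, 0.0]
force: [0.9, -0.1, 0.0]
grip_width: 0.062
gripper_force: 0.0
clock: 11.8
tool_pos: [0.6345, -0.0605, 0.0684]
tcp_rot: [0.001, 0.39, 0.921, 0.0]
force: [-1.1, -0.4, 5.8]
grip_width: 0.0439
gripper_force: 46.3
T [ 0.6345 -0.0605  0.0684] yaw_y 44.08 shift [0.0028 0.0009 0.0047] turn -0.009 q [-0.31  0.54  0.44  1.75 -0.28  0.91  1.02] F [-1.1 -0.4  5.8] M [-0.08  0.53  0.07] w 0.0438636273796503 11.8
```

```bash
python3 -m pendant '[[0,0,0,0.15],[0,0,0,0.3],[0,0,0,0.45],[0,0,0,0.6],[0,0,0,0.75],[0,0,0,0.9],[0,0,0,1.0],[0,0,0,1.0]]'; python3 g.py .6338 -.0592 .066 0;python3 -m pendant '[[0,0,0,0.04],[0,0,0,0.07]]'; python3 g.py .6338 -.0592 .066 0
```

```text
clock: 12.8
tool_pos: [0.6352, -0.0602, 0.0684]
tcp_rot: [0.001, 0.714, 0.701, 0.001]
force: [-0.9, 0.1, 4.8]
grip_width: 0.0431
gripper_force: 44.3
T [ 0.6352 -0.0602  0.0684] yaw_y -1.05 shift [ 0.002  -0.0028  0.0048] turn -0.023 q [-0.44  0.58  0.62  1.76 -0.41  0.93  0.33] F [-0.9  0.1  4.8] M [-0.05  0.24 -0.41] w 0.04306013998188282 12.8
clock: 13.05
tool_pos: [0.6353, -0.0603, 0.0684]
tcp_rot: [0.001, 0.732, 0.682, 0.001]
force: [-1.1, -1.2, 6.4]
grip_width: 0.0431
gripper_force: 46.7
T [ 0.6353 -0.0603  0.0684] yaw_y -4.07 shift [ 0.0019 -0.0031  0.0048] turn -0.091 q [-0.45  0.58  0.63  1.76 -0.41  0.93  0.28] F [-1.1 -1.2  6.4] M [-0.09  0.25  0.19] w 0.04306099302838193 13.05
```

```bash
cat > mz.py <<'E'
from h import *
L=[]
for i in range(3): camera("wrist");L.append(get_obs()["moment"][2])
T,R,o=tool();print("Mz",np.round(L,2),"yaw",np.degrees(np.arctan2(R[1,1],R[0,1])).round(2),o["grip_width"],o["clock"])
E
python3 mz.py
python3 -m pendant '[[0,0,0,0.04],[0,0,0,0.05]]' | grep clock; python3 mz.py;python3 -m pendant '[[0,0,0,0.04],[0,0,0,0.05]]' | grep clock; python3 mz.py
```

```text
Mz [ 0.01 -0.04 -0.05] yaw -4.09 0.04363156837038037 13.2
clock: 13.45
Mz [0.06 0.04 0.04] yaw -6.3 0.043450117431424365 13.6
clock: 13.85
Mz [0.13 0.03 0.06] yaw -8.54 0.043616628255273814 14.0
```

```bash
for i in 1; do :; done
python3 -m pendant '[[0,0,0,0.04],[0,0,0,0.07]]' | grep clock; python3 mz.py;python3 -m pendant '[[0,0,0,0.04],[0,0,0,0.07]]' | grep clock; python3 mz.py;python3 -m pendant '[[0,0,0,0.04],[0,0,0,0.07]]' | grep clock; python3 mz.py
```

```text
clock: 14.25
Mz [ 0.03 -0.04 -0.07] yaw -11.74 0.04310421737492843 14.4
clock: 14.65
Mz [ 0.08 -0.06  0.03] yaw -14.88 0.043138644282589254 14.8
clock: 15.05
Mz [0.33 0.16 0.25] yaw -17.95 0.04334421479972455 15.2
```

Torque is starting to rise, so I'll use small steps.

```bash

python3 -m pendant '[[0,0,0,0.025],[0,0,0,0.025]]' | grep clock; python3 mz.py;python3 -m pendant '[[0,0,0,0.025],[0,0,0,0.025]]' | grep clock; python3 mz.py;python3 -m pendant '[[0,0,0,0.025],[0,0,0,0.025]]' | grep clock; python3 mz.py
```

```text
clock: 15.45
Mz [0.85 0.83 0.79] yaw -18.88 0.043439352565767184 15.6
clock: 15.85
Mz [0.83 0.86 0.79] yaw -19.99 0.04313036526249709 16.0
clock: 16.25
Mz [0.86 0.85 0.83] yaw -21.12 0.04343522217742634 16.4
```

```bash

python3 -m pendant '[[0,0,0,0],[0,0,0,0],[0,0,-0.1,0],[0,0,-0.22,0],[0,0,-0.34,0],[0.1,-0.1,-0.36,-0.2],[0.2,-0.2,-0.36,-0.4],[0.3,-0.3,-0.36,-0.6],[0.4,-0.4,-0.36,-0.8],[0.5,-0.5,-0.36,-1],[0.56,-0.57,-0.36,-1],[0.56,-0.57,-0.36,-1]]' 62; python3 g.py .47 .304 .25 88
```

```text
clock: 17.9
tool_pos: [0.4664, 0.3101, 0.2455]
tcp_rot: [-0.001, 0.544, 0.839, 0.0]
force: [-0.0, -0.7, 0.3]
grip_width: 0.0618
gripper_force: 0.0
T [0.4664 0.3101 0.2455] yaw_y 24.05 shift [-0.0141  0.0016 -0.0089] turn -1.421 q [-1.13  0.19  0.53  1.79 -0.11  1.19 -0.14] F [-0.  -0.7  0.3] M [-0.06  0.02 -0.03] w 0.06175534724692519 17.9
```

```bash

python3 -m pendant '[[0,0,0,-0.23],[0,0,0,-0.46],[0,0,0,-0.69],[0,0,0,-0.92],[0,0,0,-1]]' 45 >/dev/null; python3 -m pendant '[[0,0,0,-0.23],[0,0,0,-0.42],[0,0,0,-0.42],[0,0,0,-0.42]]' 45 >/dev/null; cat > wr.py <<'E'
from h import *
p=camera("wrist");C=cloud(p);ok=p["depth"]>0;save(p,"wr.png")
near=ok&(abs(C[...,0]-.43)<.15)&(abs(C[...,1]-.304)<.08)
m=near&(C[...,2]>.033)&(C[...,2]<.055);x=C[m]
r=cv2.minAreaRect((x[:,:2]*1000).astype(np.float32));print("rect",np.round(r[0],1),np.round(r[1],1),r[2])
# handle strip
h=x[(x[:,0]>.345)&(x[:,0]<.46)];
vx,vy,x0,y0=cv2.fitLine((h[:,:2]*1000).astype(np.float32),cv2.DIST_HUBER,0,.1,.1).ravel();s=np.sign(vx);u=np.array([vx,vy])*s
print("handle yaw",np.degrees(np.arctan2(u[1],u[0])),"pt",x0,y0,"z",np.median(h[:,2]))
a=(x[:,:2]*1000-[x0,y0])@u;print("span along",a.min(),a.max(),"grip est from rear",np.array([x0,y0])+u*(a.min()+99),"from front",np.array([x0,y0])+u*(a.max()-123))
b=near&(C[...,2]>.002)&(C[...,2]<.011);y=C[b];r=cv2.minAreaRect((y[:,:2]*1000).astype(np.float32));print("base",np.round(r[0],1),np.round(r[1],1),r[2],(y[:,2]).mean())
bb=near&(C[...,2]>.020)&(C[...,2]<.030);y=C[bb];print("bars",len(y),[ (np.round(np.median(y[k],0),3),k.sum()) for k in (y[:,0]<.41,y[:,0]>.41)])
E
python3 wr.py; python3 g.py .418 .304 .25 88
```

```text
rect [430.8 305.4] [ 71.4 220.1] 87.32742309570312
handle yaw -3.105224 pt 400.15762 306.66013 z 0.042209721626445956
span along -79.39695163323724 140.92977453175928 grip est from rear [419.73188965 305.5982315 ] from front [418.06107259 305.68887249]
base [428.4 304.1] [159.2 296.8] 89.94185638427734 0.00605990080360827
bars 781 [(array([0.365, 0.328, 0.026]), np.int64(494)), (array([0.47 , 0.324, 0.026]), np.int64(287))]
T [0.4699 0.3048 0.2459] yaw_y 87.41 shift [ 0.1037 -0.0063 -0.0081] turn -0.013 q [-1.02  0.18  0.42  1.79 -0.08  1.19  0.95] F [-0.4  0.1 -0.5] M [ 0.04 -0.04  0.07] w 0.04488189472579864 19.075
```

View pics/wr.png

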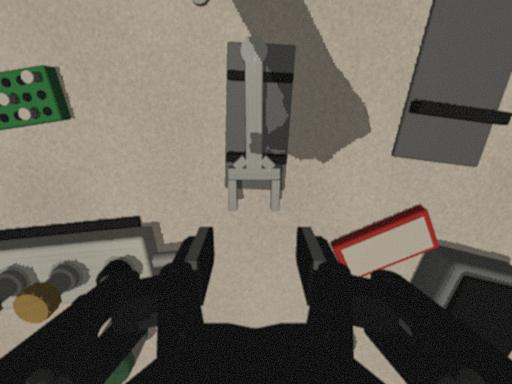

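The wrist view shows the large wrench on the small rest: rounded end at (253,50), jaw prongs at (234,195) and (276,195), handle mid-point near (254,110). Next I grip it there.

```bash

python3 -m pendant '[[0.102,-0.003,0.1,0.01],[0.102,-0.003,0.2,0.01],[0.102,-0.003,0.3,0.01],[0.102,-0.003,0.4,0.01],[0.102,-0.003,0.4,0.01],[0.102,-0.003,0.4,0.01]]' 50; python3 g.py .419 .3056 -.011 86.9
```

```text
clock: 19.82
tool_pos: [0.4203, 0.3064, 0.0476]
tcp_rot: [0.001, 0.026, 1.0, 0.001]
force: [0.9, 0.5, 0.5]
grip_width: 0.05
gripper_force: 0.0
T [0.4203 0.3064 0.0476] yaw_y 87.03 shift [ 0.0027 -0.002   0.1171] turn 0.003 q [-1.02  0.36  0.36  2.04 -0.18  0.76  0.96] F [0.9 0.5 0.5] M [ 0.06 -0.09 -0.01] w 0.049961488676042366 19.825
```

```bash

python3 -m pendant '[[0.001,-0.002,0.06,0],[0.001,-0.002,0.1,0],[0.001,-0.002,0.118,0],[0.001,-0.002,0.118,0],[0.001,-0.002,0.118,0]]' && python3 -m pendant '[[0,0,0,0],[0,0,0,0],[0,0,0,0],[0,0,0,0],[0,0,0,0]]' 10 90; python3 g.py .419 .3056 -.011 86.9
```

```text
clock: 20.45
tool_pos: [0.4197, 0.3057, -0.0115]
tcp_rot: [0.001, 0.026, 1.0, 0.001]
force: [0.2, -0.2, -0.6]
grip_width: 0.0499
gripper_force: 0.0
clock: 21.08
tool_pos: [0.419, 0.3052, -0.012]
tcp_rot: [0.0, 0.025, 1.0, 0.001]
force: [-1.6, -1.4, 5.4]
grip_width: 0.0205
gripper_force: 88.4
T [ 0.419   0.3052 -0.012 ] yaw_y 87.08 shift [ 0.0001  0.0008 -0.0019] turn 0.004 q [-0.99  0.47  0.32  2.06 -0.24  0.64  1.01] F [-1.6 -1.4  5.4] M [-0.16  0.22 -0.  ] w 0.020534193020938826 21.075
```

```bash

python3 -m pendant '[[0,0,-0.1,0],[0,0,-0.2,0],[0,0,-0.3,0],[-0.03,-0.1,-0.372,0],[-0.07,-0.2,-0.372,-0.05],[-0.1,-0.3,-0.372,-0.1],[-0.14,-0.4,-0.372,-0.15],[-0.17,-0.5,-0.372,-0.2],[-0.21,-0.6,-0.372,-0.25],[-0.24,-0.7,-0.372,-0.3],[-0.262,-0.755,-0.372,-0.3],[-0.262,-0.755,-0.372,-0.3]]'; python3 g.py .5306 -.0783 .174 100.5; cat > j.py <<'E'
from h import *
# jaw estimate from the wrist/top camera: points of the wrench at its height
import sys
T,R,o=tool();zt=T[2]+.046
for n in ("top","wrist"):
    p=camera(n);C=cloud(p);ok=p["depth"]>0
    L=(C-T)@R # tool frame: wrench x = -tool x
    a=-L[...,0];b=L[...,1]
    m=ok&(abs(C[...,2]-zt-.008)<.012)&(a>-.12)&(a<.15)&(abs(b)<.06)
    f=m&(a>.09); h=m&(a<.055)&(a>.025)
    if f.sum()>20: print(n,m.sum(),"front a",np.percentile(a[f],98).round(4),"prongs b",np.percentile(b[f],[1,99]).round(4),"mid",np.percentile(b[f],[1,99]).mean().round(4), "inner",b[f&(b>0)].min().round(4),b[f&(b<0)].max().round(4),"z",np.median(C[f][:,2]).round(4))
    if h.sum()>20: print("  handle b",np.percentile(b[h],[2,98]).round(4),"z",np.median(C[h][:,2]).round(4))
E
python3 j.py
```

```text
clock: 22.58
tool_pos: [0.5291, -0.0831, 0.1724]
tcp_rot: [-0.001, -0.089, 0.996, -0.001]
force: [-0.6, 0.5, -2.3]
grip_width: 0.0209
gripper_force: 88.9
T [ 0.5291 -0.0831  0.1724] yaw_y 100.19 shift [-0.0046  0.0088 -0.0032] turn -0.007 q [-0.53  0.23  0.69  1.93 -0.17  1.03  1.98] F [-0.6  0.5 -2.3] M [0.03 0.07 0.  ] w 0.020870682837959943 22.575Traceback (most recent call last):
  File "j.py", line 11, in <module>
    if f.sum()>20: print(n,m.sum(),"front a",np.percentile(a[f],98).round(4),"prongs b",np.percentile(b[f],[1,99]).round(4),"mid",np.percentile(b[f],[1,99]).mean().round(4), "inner",b[f&(b>0)].min().round(4),b[f&(b<0)].max().round(4),"z",np.median(C[f][:,2]).round(4))
                                                                                                                                                                                                                ~~~~~~~~~~~~~~^^
    return umr_maximum(a, axis, None, out, keepdims, initial, where)
ValueError: zero-size array to reduction operation maximum which has no identity
```

```bash
sed -i 's/, "inner".*max().round(4),"z"/,"z"/; s/("top","wrist")/("top","side","wrist")/' j.py
python3 -m pendant '[[-0.0046,0.0088,-0.003,-0.007],[-0.0046,0.0088,-0.003,-0.007]]' >/dev/null; python3 g.py .5306 -.0783 .066 100.5; python3 j.py; python3 - <<'E'
from h import *
s=camera("side");t=camera("top")
im=np.zeros((450,800,3),np.uint8);im[:,:400]=cv2.resize(s["pixels"][130:270,240:365],(400,450),interpolation=2);im[:,400:]=cv2.resize(t["pixels"][110:223,255:355],(400,450),interpolation=2)
cv2.imwrite("pics/j.png",im[...,::-1])
E
```

```text
T [ 0.5315 -0.0716  0.1743] yaw_y 101.13 shift [ 0.0042 -0.0131  0.2166] turn 0.014 q [-0.54  0.23  0.68  1.93 -0.17  1.04  1.98] F [-1.  -0.9 -1.9] M [ 0.01 -0.01  0.01] w 0.020769907287385557 22.875
top 146 front a 0.1207 prongs b [0.0264 0.0381] mid 0.0322 z 0.2247
side 747 front a 0.1236 prongs b [-0.0387  0.0326] mid -0.003 z 0.2239
  handle b [-0.0275 -0.01  ] z 0.2213
  handle b [-0.0109  0.0097] z 0.2286
```

View pics/j.png

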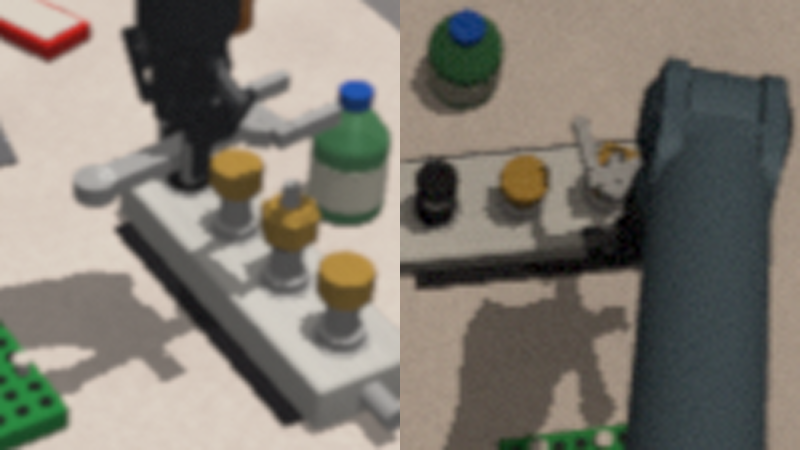

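The side half shows the wrench held level behind the nut, prongs at crop (285,85) and (345,115). The top half shows the left prong at crop (583,140). Now I correct the position and measure once more.

```bash

python3 -m pendant '[[0.0042,-0.013,0.0,0.014],[0.0042,-0.013,0.0,0.014],[0.0042,-0.013,0.0,0.014]]' >/dev/null; python3 j.py;python3 g.py .5306 -.0783 .066 100.5; 
```

```text
top 147 front a 0.1219 prongs b [0.0259 0.0389] mid 0.0324 z 0.2259
side 760 front a 0.1227 prongs b [-0.0385  0.0347] mid -0.0019 z 0.2243
  handle b [-0.0257 -0.0095] z 0.2218
  handle b [-0.0097  0.0112] z 0.2286
T [ 0.5306 -0.081   0.1746] yaw_y 100.27 shift [-0.0009  0.0052  0.2171] turn -0.005 q [-0.53  0.23  0.69  1.93 -0.17  1.04  1.98] F [-1.   0.2 -3.4] M [ 0.02  0.01 -0.03] w 0.02064461070342385 23.65
```

```bash

python3 -m pendant '[[-0.001,0.0052,0.0,-0.005],[-0.001,0.0052,0.05,-0.005],[-0.001,0.0052,0.1,-0.005],[-0.001,0.0052,0.139,-0.005],[-0.001,0.0052,0.139,-0.005],[-0.001,0.0052,0.139,-0.005]]' >/dev/null; python3 j.py;python3 g.py .5306 -.0783 .066 100.5; 
```

```text
top 132 front a 0.1209 prongs b [-0.0041  0.0381] mid 0.017 z 0.1559
side 741 front a 0.1233 prongs b [-0.0388  0.034 ] mid -0.0024 z 0.1555
  handle b [-0.0272 -0.0094] z 0.1537
  handle b [-0.0101  0.011 ] z 0.1604
T [ 0.5318 -0.0786  0.1062] yaw_y 100.48 shift [0.0024 0.001  0.0804] turn -0.0 q [-0.49  0.33  0.65  1.98 -0.26  0.9   2.05] F [ 0.2 -1.1 -2.9] M [-0.08  0.01 -0.08] w 0.02096353090990397 24.55
```

```bash

python3 -m pendant '[[0.002,0.001,0.01,0],[0.002,0.001,0.02,0],[0.002,0.001,0.03,0]]' |grep -E "clock|pos|force"; python3 -m pendant '[[0,0,0.01,0],[0,0,0.02,0],[0,0,0.02,0]]' |grep -E "clock|pos|force"
```

```text
clock: 24.92
tool_pos: [0.5294, -0.078, 0.0896]
force: [-0.0, 0.3, -2.8]
gripper_force: 89.0
clock: 25.3
tool_pos: [0.5294, -0.0789, 0.0796]
force: [-0.7, -1.7, -2.5]
gripper_force: 89.1
```

```bash
python3 -m pendant '[[0,0,0.01,0],[0,0,0.02,0],[0,0,0.024,0],[0,0,0.024,0]]' |grep -E "clock|pos|force"; python3 g.py .5306 -.0783 .068 100.5; python3 j.py
```

```text
clock: 25.8
tool_pos: [0.5294, -0.0787, 0.0679]
force: [1.5, -2.5, -2.9]
gripper_force: 89.1
T [ 0.5294 -0.0787  0.0679] yaw_y 100.44 shift [-0.0025  0.0003 -0.0003] turn -0.001 q [-0.46  0.39  0.63  2.01 -0.31  0.83  2.09] F [ 1.5 -2.5 -2.9] M [-0.56 -0.06 -0.26] w 0.020308928879924686 25.8
top 207 front a 0.1257 prongs b [-0.0155  0.0592] mid 0.0219 z 0.1241
side 918 front a 0.1256 prongs b [-0.039   0.0591] mid 0.0101 z 0.1212
  handle b [-0.0272 -0.0109] z 0.1155
  handle b [-0.0096  0.0108] z 0.1226
```

The wrench is seated on the nut with no vertical resistance. Now the tightening arc about the nut.

```bash
python3 -m pendant '[[-0.0008,0.0185,0,0.111],[-0.0032,0.0368,0,0.222],[-0.0072,0.0549,0,0.333],[-0.0072,0.0549,0,0.333]]' |grep -E "clock|pos|force"; python3 g.py .6338 -.0592 .068 85.5; python3 mz.py
```

```text
clock: 26.45
tool_pos: [0.5295, -0.0525, 0.0686]
force: [3.5, -5.7, -4.5]
gripper_force: 89.0
T [ 0.5295 -0.0525  0.0686] yaw_y 85.45 shift [-0.209   0.0032  0.0019] turn -0.001 q [-0.56  0.4   0.68  2.02 -0.33  0.83  1.8 ] F [ 3.5 -5.7 -4.5] M [-1.13 -0.4  -0.27] w 0.020713320240247475 26.45
Mz [-0.28 -0.26 -0.24] yaw 85.44 0.020440613430143348 26.6
```

```bash
python3 -m pendant '[[-0.0008,0.0182,0,0.111],[-0.0032,0.0363,0,0.222],[-0.0071,0.0541,0,0.333],[-0.0126,0.0715,0,0.444],[-0.0126,0.0715,0,0.444]]' |grep -E "clock|pos|force"; python3 g.py .6338 -.0592 .068 85.5; python3 mz.py; python3 - <<'E'
from h import *
t=camera("top");s=camera("side");im=np.hstack([cv2.resize(t["pixels"][125:185,270:350],(480,360),interpolation=2),cv2.resize(s["pixels"][170:230,295:348],(318,360),interpolation=2)]);cv2.imwrite("pics/t.png",im[...,::-1])
E
```

```text
clock: 27.22
tool_pos: [0.5385, -0.0174, 0.0684]
force: [3.1, -6.5, -4.1]
gripper_force: 89.1
T [ 0.5385 -0.0174  0.0684] yaw_y 65.55 shift [-0.2081  0.0028  0.0017] turn -0.443 q [-0.68  0.43  0.75  2.01 -0.38  0.85  1.43] F [ 3.1 -6.5 -4.1] M [-1.1  -0.43 -0.07] w 0.020689130219997274 27.225
Mz [-0.03 -0.01  0.02] yaw 65.55 0.020476055197292797 27.375
```

View pics/t.png

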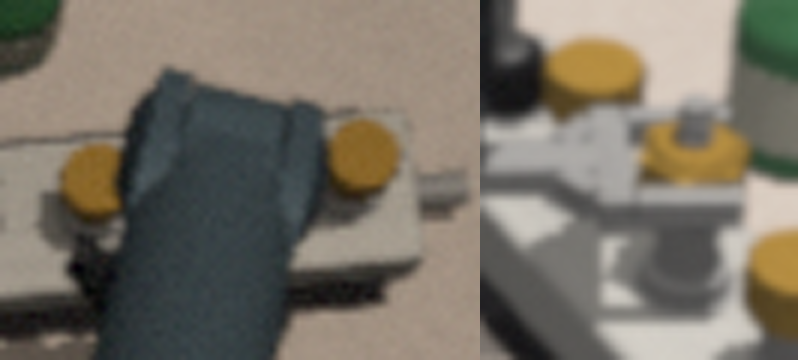

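The side half shows the jaw fitted around the nut at crop (690,170). A little more, then I ease back into the play and lift off.

```bash
python3 -m pendant '[[-0.0002,0.0091,0,0.055],[-0.0002,0.0091,0,0.055]]' |grep -E "clock|pos|force"; python3 g.py .6338 -.0592 .068 63; python3 -m pendant '[[-0.0003,-0.014,0,-0.085],[-0.001,-0.028,0,-0.17],[-0.001,-0.028,0,-0.17],[-0.001,-0.028,0,-0.17]]' |grep -E "clock|pos|force"; python3 g.py .6338 -.0592 .068 63;python3 mz.py
```

```text
clock: 27.72
tool_pos: [0.5403, -0.0137, 0.0684]
force: [2.0, -6.5, -4.6]
gripper_force: 89.1
T [ 0.5403 -0.0137  0.0684] yaw_y 63.13 shift [-0.208   0.0033  0.0017] turn 0.003 q [-0.69  0.44  0.76  2.   -0.39  0.85  1.39] F [ 2.  -6.5 -4.6] M [-1.18 -0.34  0.25] w 0.020860787360822246 27.725
clock: 28.22
tool_pos: [0.5322, -0.024, 0.0677]
force: [-2.0, -3.6, -3.0]
gripper_force: 89.2
T [ 0.5322 -0.024   0.0677] yaw_y 70.62 shift [-0.2151  0.001  -0.0011] turn 0.169 q [-0.65  0.42  0.73  2.02 -0.37  0.84  1.52] F [-2.  -3.6 -3. ] M [-0.68  0.38 -0.43] w 0.020468972882235092 28.225
Mz [-0.37 -0.37 -0.39] yaw 70.65 0.02059283774169308 28.375
```

```bash
python3 -m pendant '[[0,0,-0.03,0],[0,0,-0.06,0],[0,0,-0.1,0],[0,0,-0.16,0],[0,0,-0.22,0],[0.06,0.08,-0.24,-0.06],[0.13,0.16,-0.24,-0.12],[0.2,0.25,-0.24,-0.18],[0.27,0.34,-0.24,-0.24],[0.34,0.43,-0.24,-0.3],[0.41,0.52,-0.24,-0.365],[0.432,0.546,-0.24,-0.365]]' |grep -E "clock|pos|force"; python3 -m pendant '[[0,0,0,0],[0,0,0,0]]'|grep clock; python3 g.py .419 .3052 -.0115 87.1
```

```text
clock: 29.88
tool_pos: [0.4175, 0.3117, 0.1901]
force: [-0.1, -0.9, -2.8]
gripper_force: 89.3
clock: 30.12
T [0.4209 0.3031 0.1887] yaw_y 86.94 shift [0.0045 0.0042 0.4003] turn -0.004 q [-1.23  0.16  0.58  1.95 -0.1   1.06  0.91] F [ 0.3  0.3 -2.6] M [-0.06 -0.01  0.01] w 0.020418944846525896 30.125
```

```bash
python3 -m pendant '[[0.004,0.003,0.1,-0.004],[0.004,0.003,0.2,-0.004],[0.004,0.003,0.3,-0.004],[0.004,0.003,0.36,-0.004],[0.004,0.003,0.36,-0.004],[0.004,0.003,0.36,-0.004]]' |grep -E "clock|pos|force"; python3 g.py .419 .3052 -.0115 87.1
```

```text
clock: 30.88
tool_pos: [0.4198, 0.3063, 0.0096]
force: [-0.0, 0.3, -2.0]
gripper_force: 89.1
T [0.4198 0.3063 0.0096] yaw_y 87.16 shift [ 0.0016 -0.0023  0.0421] turn 0.001 q [-1.13  0.45  0.48  2.06 -0.32  0.7   1.09] F [-0.   0.3 -2. ] M [-0.03  0.01 -0.01] w 0.020799863112432673 30.875
```

```bash
python3 -m pendant '[[0.001,-0.002,0.015,0],[0.001,-0.002,0.03,0],[0.001,-0.002,0.04,0],[0.001,-0.002,0.04,0],[0.001,-0.002,0.04,0]]' |grep -E "clock|pos|force"; python3 g.py .419 .3052 -.0115 87.1
```

```text
clock: 31.5
tool_pos: [0.4172, 0.306, -0.0117]
force: [-0.7, 0.6, 2.9]
gripper_force: 90.0
T [ 0.4172  0.306  -0.0117] yaw_y 87.3 shift [-0.0038 -0.0014 -0.0003] turn 0.005 q [-1.11  0.49  0.46  2.07 -0.35  0.66  1.11] F [-0.7  0.6  2.9] M [-0.04  0.49  0.04] w 0.020575138750645795 31.5
```

```bash
python3 -m pendant '[[0,0,0,0],[0,0,0,0],[0,0,0,0],[0,0,-0.06,0],[0,0,-0.16,0],[0,0,-0.28,0],[0,0,-0.4,0],[-0.1,0,-0.51,0],[-0.1,0,-0.51,0],[-0.1,0,-0.51,0]]' 50|grep -E "clock|pos|force"; python3 wr.py; python3 g.py .6338 -.03 .215 4
```

```text
clock: 32.75
tool_pos: [0.4676, 0.3031, 0.2432]
force: [-0.2, 0.1, -0.5]
gripper_force: 0.0
rect [429.5 306.5] [ 71.4 220.1] 86.86439514160156
handle yaw -2.8155944 pt 399.9747 307.44778 z 0.04221172338195974
span along -80.59391304950985 139.74453609413536 grip est from rear [418.35856855 306.54364758] from front [416.69902347 306.62526565]
base [429.6 303.9] [299.2 159. ] 0.09758861362934113 0.006043449619694856
bars 773 [(array([0.365, 0.328, 0.026]), np.int64(504)), (array([0.47 , 0.326, 0.026]), np.int64(269))]
T [0.466  0.303  0.2417] yaw_y 87.29 shift [-0.3669 -0.6493  0.0535] turn 1.851 q [-1.21  0.19  0.63  1.81 -0.12  1.18  0.99] F [-0.1  0.5 -0.4] M [ 0.03  0.03 -0.01] w 0.049981428460926396 32.8
```

```bash
python3 -m pendant '[[-0.05,-0.09,0,0.15],[-0.1,-0.18,0,0.3],[-0.15,-0.27,0,0.45],[-0.2,-0.36,0,0.6],[-0.25,-0.45,0,0.75],[-0.3,-0.54,0,0.9],[-0.367,-0.649,0.05,1],[-0.367,-0.649,0.05,1]]' 62 |grep -E "clock|pos|force"; python3 -m pendant '[[0,0,0,0.23],[0,0,0,0.45],[0,0,0,0.65],[0,0,0,0.85],[0,0,0,0.85],[0,0,0,0.85]]' |grep -E "clock|pos|force"; python3 n.py; python3 g.py .624 .0997 .14 4
```

```text
clock: 33.8
tool_pos: [0.6319, -0.0354, 0.2134]
force: [-0.8, 1.1, -0.8]
gripper_force: 0.0
clock: 34.55
tool_pos: [0.6342, -0.0281, 0.2169]
force: [0.3, 0.5, 1.0]
gripper_force: 0.0
all 693 normal angle (np.float64(129.1020727549984), np.int64(17)) [21.7 21.4 21.2 21.1 21.8 22. ]
top 502 normal angle (np.float64(129.1120372097121), np.int64(17)) [21.6 21.2 21.  21.2 21.9 22.3]
221 176 (67, 64, 3)
T [ 0.6345 -0.0285  0.2173] yaw_y 4.21 shift [ 0.257  -0.0018  0.1548] turn 0.005 q [-0.77  0.52  1.02  1.66 -0.46  1.23  0.43] F [ 0.3  0.1 -0.4] M [-0.03 -0.06  0.03] w 0.062463609774478374 34.6
```

View pics/n.png

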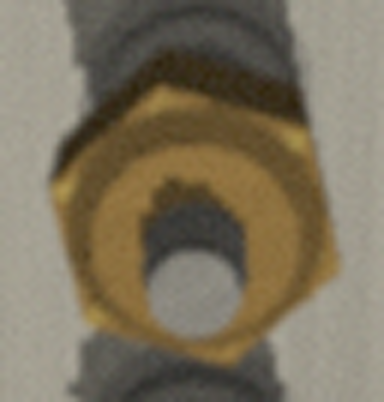

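The nut's flat normals went from about -15° to +16°, which is about 88° clockwise in total. Snug came at 62°, so the wrench stage added roughly 27–28°. That is close enough to 30°. Now I push the knob home with closed fingers.

```bash
python3 -m pendant '[[0.1,-0.002,0,0],[0.2,-0.002,0.05,0],[0.257,-0.002,0.1,0],[0.257,-0.002,0.15,0],[0.257,-0.002,0.15,0],[0.257,-0.002,0.15,0]]' 5 30 |grep -E "clock|pos|force|width"; python3 g.py .624 .0997 .093 4
```

```text
clock: 35.35
tool_pos: [0.6258, 0.0977, 0.1441]
force: [-0.5, 0.5, -0.5]
grip_width: 0.0047
gripper_force: 0.0
T [0.6258 0.0977 0.1441] yaw_y 3.99 shift [ 0.0043 -0.0034  0.1022] turn -0.0 q [-0.93  0.59  0.96  1.73 -0.53  1.11  0.27] F [-0.5  0.5 -0.5] M [-0.03  0.01  0.  ] w 0.00474066411110944 35.35
```

```bash
python3 -m pendant '[[0.003,-0.003,0.03,0],[0.003,-0.003,0.05,0],[0.003,-0.003,0.07,0],[0.003,-0.003,0.085,0],[0.003,-0.003,0.1,0],[0.003,-0.003,0.1,0]]' |grep -E "clock|pos|force|width"; python3 -m pendant '[[0,0,0.004,0],[0,0,0.004,0]]'|grep -E "clock|pos|force"
```

```text
clock: 36.1
tool_pos: [0.6236, 0.1, 0.0928]
force: [-0.9, -0.3, 0.0]
grip_width: 0.0048
gripper_force: 0.0
clock: 36.35
tool_pos: [0.6238, 0.1, 0.0922]
force: [-1.6, 0.4, 5.4]
gripper_force: 2.9
```

```bash
python3 -m pendant '[[0,0,0.002,0],[0,0,0.003,0],[0,0,0.003,0]]'|grep -E "clock|pos|force"; python3 -m pendant '[[0,0,-0.1,0],[0,0,-0.2,0],[0,0,-0.2,0],[0,0,-0.2,0]]'|grep -E "clock|pos|force"; python3 m.py w9.png; python3 - <<'E'
from h import *
p=camera("top");C=cloud(p)
for q in ["tip_box","tube_rack","reagent","wrench"]:
    for r in silhouettes(p,q)[:1]:
        m=r["mask"]&(p["depth"]>0);print(q,np.round(np.median(C[m],0),3),np.round(r["position"]),r["p"])
E
```

```text
clock: 36.72
tool_pos: [0.6238, 0.1001, 0.0921]
force: [-4.3, 0.5, 13.5]
gripper_force: 6.1
clock: 37.22
tool_pos: [0.623, 0.1004, 0.1891]
force: [0.1, 0.3, -0.5]
gripper_force: 0.0
[ 235  166   44   44 1499] c 624.4 99.6 r 19.5 z 0.119 [35. 34. 32.]
[ 375  200   65   58 2530] c 772.7 65.8 r 16.7 z 0.13 [44. 70. 79.]
[250 238  10  52 467] c 628.5 20.5 r 22.3 z 0.122 [126. 101.  57.]
[243 305  24  23 446] c 632.3 -41.0 r 11.7 z 0.123 [70. 57. 34.]
[0.62235129 0.10042581 0.18814622] [ 0.997  0.071 -0.002] [-0.97  0.54  1.    1.7  -0.49  1.18  0.23] 37.275
tip_box [ 0.401 -0.313  0.051] [377. 217.] 0.57
tube_rack [ 0.377 -0.026  0.022] [300. 226.] 0.64
reagent [ 0.376 -0.031  0.022] [302. 227.] 0.17
wrench [0.455 0.306 0.039] [211. 210.] 0.92
```

The knob is home (top at 0.119), the wrench is on its rest, and the tip box, tube rack and bottle haven't moved.

```bash
python3 -c "
from rig import *
print(sign_off())"
```

```text
the job is handed in; nothing more can be done
None
```

The job is done and handed in at about 37 s: the knob was pulled out, the nut run to snug by hand, then tightened about 27–28° (estimated from images, a little under the 30° asked) with the large wrench, the wrench laid back on its rest, and the knob pushed home with the tip box, tube rack and bottle undisturbed.

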